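# Check a tube warmer with a surface probe

### The job

The tube warmer is due for its temperature check. First push its open drawer fully home, without slamming it, until it seats in its catch; then take the surface probe out of its stand, bring it upright through the round port in the hood and hold the face of its sprung tip on the marked spot below with a light push, the tip about half-way in on its spring. Finish while still holding it there, upright and clear of the hood, and leave the tube tray, the bottle and the pipette-tip box where they are.

Things in the scene. Friction and masses are not known exactly. Their poses are not given: they have to be found in the camera images.
- drawer (a joint): how far the warmer's drawer is open, m: 0 = fully home at its stop, grows as it comes out towards the robot (travel 0.11, starts 0.04 to 0.075 open). Slides with 1 to 2 N; over the last 11 mm a sprung catch resists with about 4 N until 4 mm are left, then draws it in to 0 and keeps it. 200 mm wide, 1.4 kg, carries an aluminium block of green-capped micro tubes
- handle (a point): middle of the drawer's steel bar handle (moves with the drawer): round bar 10 mm thick, 110 mm long across the front, 62 mm above the table, its axis 22 mm in front of the white front panel (200 mm wide, 11 to 85 mm above the table). x points the way the drawer closes, y along the bar, z up
- warmer: bench-top tube warmer (white casing, fixed to the bench), 260 mm along its own x and 200 mm along its y; origin at table height under the middle of the casing; x points from the drawer side to the back (the way the drawer closes), z up. Front 180 mm or so covered by a flat hood whose top is 91 mm above the table; the back is a console with a sloped panel rising to 138 mm
- hood: the warmer's flat white hood, 5 mm thick, top 91 mm above the table, with the round port in it (44 mm across, ringed in blue); same origin and axes as warmer
- port (a point): centre of the round port in the hood, at the level of the hood's top (91 mm above the table), 55 mm from the warmer's middle towards the drawer side. With the drawer home the marked spot lies right under it, 15 mm lower
- boss: aluminium boss standing on the drawer's block, 26 mm in diameter and 26 mm high, moves with the drawer; origin at the centre of its foot, z up; its flat level top carries the marked spot
- spot (a point): the marked spot: centre of the boss's flat top (white with a black ring and a red dot), 76 mm above the table; moves with the drawer and lies under the port only when the drawer is home
- probe: wireless surface probe, about 0.12 kg: round black handle 24 mm in diameter, 76 mm long, an orange ring near each end, a display on top; below it a grey nose (15 mm across, 22 mm long) and the 6 mm steel stem of the sprung copper tip. Origin at the handle's middle, z along it towards the display. Starts upright in its stand; lift it straight up at least 70 mm to come clear
- probe_grip (a point): middle of the probe's handle (half-way up the black handle, the place to grip), 104 mm above the face of the tip when the tip is out and 38 mm below the handle's top
- tip_face (a point): centre of the flat copper face at the very bottom of the probe (disc 12 mm in diameter), the face that is held on the spot; z along the probe, up towards the handle
- tip (a joint): how far the sprung tip is pushed up into the probe, m: 0 = fully out, 0.012 = bottomed. Spring 0.3 N per mm with 0.6 N at the start, so half-way (0.006) is about 2.5 N
- stand: grey and white probe stand, fixed to the bench: base 85 x 85 mm, top plate 62 x 67 mm with its upper face 90 mm above the table and a 17 mm hole in its centre in which the probe's nose sits; the lower end of the handle rests on the plate. Origin at the centre of its underside, z up
- tube_tray_mid (a point): centre of the white foam tray with 64 green-capped micro tubes, 142 x 142 mm and 50 mm high, 25 mm above its underside; leave alone
- bottle_mid (a point): centre of the white reagent bottle with a blue cap, 64 mm in diameter, 155 mm high, 78 mm above its underside; leave alone
- tip_box_mid (a point): centre of the blue pipette-tip box with a pale lid, 85 x 122 mm, 66 mm high, 33 mm above its underside; leave alone
Things that resemble listed ones, but are neither listed nor needed, are in the scene too. What is shaped like the stand but orange is not meant.

How it is judged:
On the way, in this order (a step that is already met when the one before it is completed fails the run):
1. the drawer is home in its catch while the probe is still in its stand (value of joint drawer below 0.003 m and distance of probe_grip from where it was at the start of the episode below 0.03 m), for 0.2 s.
2. the probe is lifted out of its stand (z of tip_face in the frame of stand above 0.085 m and contact force between the fingers and probe above 1 N), for 0.1 s.
At the end, for the whole second after the job is handed in: Drawer within 3 mm of fully home; the probe held in the gripper, at rest and upright within 9 degrees, its tip face wholly on the boss (centre within 7 mm of the spot's centre), pressed 2 to 10.5 mm into its 12 mm of spring travel with 0.8 to 6 N, touching neither hood nor stand (value of joint drawer below 0.003 m and horizontal distance between tip_face and spot below 0.007 m and distance between tip_face and spot below 0.008 m and angle between probe's own z axis and vertical below 0.16 rad and value of joint tip between 0.002 and 0.0105 m and contact force between probe and boss between 0.8 and 6 N and contact force between the fingers and probe above 1 N and contact force between probe and hood below 0.2 N and contact force between probe and stand below 0.2 N and linear speed of probe below 0.02 m/s); the arm keeps its last pose, push and grip.
It fails at once if the drawer is slammed (faster than 0.5 m/s) (velocity of joint drawer below -0.5 m/s).
It fails at once if the probe is pressed on the boss with more than 15 N (contact force between probe and boss above 15 N).
It fails at once if the tube tray, the bottle or the tip box is moved by more than 20 mm (distance of any of tube_tray_mid, bottle_mid, tip_box_mid from where it was at the start of the episode above 0.02 m).
It also fails if it takes over 62 s, if anything falls off the work surface, if the arm or the gripper's body presses on something with over 40 N, if the wrist force passes 120 N, or if a joint passes its speed limit or range.

### The arm

A 6-joint arm with a two-finger parallel gripper is mounted at the origin on the work surface. World frame = base frame: x ahead of the robot, y to its left, z up, the work surface at z = 0. Lengths are in m, angles in rad, forces in N, time in s.
With the tool pointing down it reaches from about 0.35 to 0.975 m from the base axis. Payload 4.9 kg.
Tool frame: the origin (TCP) lies at the very end of the fingers, on their centre line; the grasp point (between the pads) lies 19 mm behind it; x points along the fingers, z is the direction in which the jaws open and shut, and the axes are right-handed (so a half turn about x gives the same grasp; the last joint's range is limited). The gripper opens to 85 mm and grips with 20 to 120 N. Pads are 22 mm wide; open, the fingers measure 114 mm over their backs; the gripper's body (76 mm by 85 mm) begins 54 mm behind the grasp point. The pads swing forward as they close: fully open they stand 13 mm farther back than shut.
Start: joints at [-1.4, 0.053, 1.613, -0, 1.476, -0.119], TCP at [0.179, -0.599, 0.231] pointing down, gripper open.
Joint ranges: [-3.01, 3.01], [-1.01, 2.22], [0.06, 2.58], [-1.02, 4.17], [0.09, 2.62], [-3.14, 3.14]. Speed limits (rad/s): [2.57, 2.57, 3.14, 3.14, 3.14, 3.14].

### API

Orientations are given as a unit quaternion [w, x, y, z].
In Python, from plant import manip, vision, job gives the robot as it stands.
- The arm moves only by the tool servo_tool, never from a script. Its arguments are lists of equal length, an entry for each row: "twist": the turn, a rotation vector about the world's x, y, z in rad, a list of three; "xyz": the shift along the world's x, y, z in cm, a list of three; "fingers": the opening, from 0 (shut) to 1 (fully open). In form: {"twist": [[wx, wy, wz], ...], "xyz": [[x, y, z], ...], "fingers": [fingers, ...]}. A call has 1 to 8 rows; each row shifts and turns the commanded pose from where the row before left it; what a row does not reach is not made up. A row lasts 1/8 s, in which the tool goes at most 62.5 mm and 10.7 degrees, less where a joint would pass 70% of its speed; a pose out of reach is approached as far as the arm can. A call with a gripper value outside its range is refused whole. The fingers move at their own pace and stop on an object; the grip force is fixed at half the most. Time passes only in rows, so rows that do not move let the fingers close. It gives the time, the measured TCP pose, the force and the opening at its end, in the units of the state.
- manip.state(): the state, without advancing time (a new reading comes with each control period).
- vision.grab_frame(name): name is "side" or "top" or "wrist"; returns the picture (400x640x3 uint8, red, green, blue); there is no depth.
- vision.get_calibration(name): a dict with "camera_matrix" (3x3 intrinsics, pixels), "origin" and "orientation" of the camera in the world; the wrist camera has in their place "mount" (4x4, takes a point from camera to tool coordinates, whose origin is the TCP and whose axes are the tool frame's). Camera axes: x right, y up, looking along -z (the intrinsics and any distortion apply to the point x, -y, -z); pixel columns grow to the right and rows downward; lengths in m; the calibration is good to about 2 mm. A picture is of the moment at which its call begins: read the wrist's pose just before it. get_calibration takes no time and is no camera call.
- job.job_done(): hands the job in, once; it reports no verdict.
Trained networks look in the newest picture that a camera, given by its name, has taken for a name from the list of things; names that differ only in an ending like _2 or _b are one class to them, and where a whole thing is asked for, a point or a joint stands for the part that bears it (a point fixed in the world has none). Each returns a list of dicts, best first, with "score" (0 to 1); they miss things now and then, are a little off and sometimes report something else, mostly with a low value. They report only what shows in the picture. A call takes as long as a camera call. They do not tell look-alikes from the thing itself.
- vision.spot_in(camera, label): "extent" ([centre column, centre row, width, height] in pixels, round what is visible of it).
The state is a dict: "time": time; "joint_pos": joint angles; "joint_vel": joint speeds; "joint_efforts": joint torques, N m; "tool_pos": TCP position; "tool_rot": TCP orientation; "contact_force": force on the tool from outside, world axes, zero at the start; "ft_torque": the same for the moment, N m; "gripper_width": opening from 0.0 (shut) to 1.0 (fully open).
Only numpy, scipy, OpenCV 4.12 (cv2) and the standard library are available. Lean on these libraries where they do the work, as an engineer would, in place of code of your own. Each camera call takes 0.05 s, during which the arm holds its last target.

## Working session

There is one attempt and no reset: what is moved stays moved. The work goes in short steps, Python scripts to look and compute and a tool call to move; the robot and the scene stay as the last step left them, time stands still between calls to the robot, and variables do not carry over. Pictures are saved under pics/ and viewed, and the job is handed in when it is done.

Besides the shell and the picture viewer there is one more tool, called after ">>>" as a command line: name --argument value ..., lists and objects as JSON in quotes. servo_tool: Moves the arm, as the interface text tells. Its arguments: {"type":"object","properties":{"twist":{"type":"array","items":{"type":"array","items":{"type":"number"}}},"xyz":{"type":"array","items":{"type":"array","items":{"type":"number"}}},"fingers":{"type":"array","items":{"type":"number"}}},"required":["twist","xyz","fingers"]}

```bash
ls; mkdir -p pics
python3 - <<'E'
from plant import manip, vision, job
import cv2
print(manip.state())
for n in ["side","top","wrist"]:
    im=vision.grab_frame(n); cv2.imwrite(f"pics/{n}0.png",im[:,:,::-1]); print(n,vision.get_calibration(n))
print(manip.state()['time'])
E
```

```text
pics
{'time': 0.0, 'joint_pos': array([-1.39998343e+00,  5.33222425e-02,  1.61430550e+00, -1.28230132e-05,
        1.47597341e+00, -1.18984376e-01]), 'joint_vel': array([-0.00125815,  0.00056279,  0.00105509,  0.0005011 , -0.00021519,
        0.00013453]), 'joint_efforts': array([-4.89111499e-04, -3.93678260e+01, -3.70176315e+01, -5.50955190e-05,
        7.07215571e-03, -7.84832423e-06]), 'tool_pos': array([ 0.17849876, -0.59832066,  0.2300776 ]), 'tool_rot': array([ 0.56643824,  0.42304932,  0.56747438, -0.42207798]), 'contact_force': array([ 0.09328759, -0.47457809, -0.46072633]), 'ft_torque': array([ 0.055671  ,  0.07007873, -0.02490417]), 'gripper_width': 0.9973645816250314}
side {'camera_matrix': array([[390.03467627,   0.        , 324.54275586],
       [  0.        , 390.03467627, 201.95321224],
       [  0.        ,   0.        ,   1.        ]]), 'origin': array([0.50260739, 0.70520219, 0.85739533]), 'orientation': array([-0.0640146 , -0.02466762,  0.34647818,  0.9355461 ])}
top {'camera_matrix': array([[399.84214631,   0.        , 321.15724333],
       [  0.        , 399.84214631, 187.6221512 ],
       [  0.        ,   0.        ,   1.        ]]), 'origin': array([0.40962884, 0.06016498, 1.20941907]), 'orientation': array([-0.69780179, -0.05732605,  0.0503695 ,  0.71221437])}
wrist {'camera_matrix': array([[337.12327817,   0.        , 323.85846153],
       [  0.        , 337.12327817, 200.88880631],
       [  0.        ,   0.        ,   1.        ]]), 'mount': array([[-6.87941668e-04,  2.97023419e-01, -9.54869947e-01,
        -1.42518018e-01],
       [-6.88780374e-04,  9.54869806e-01,  2.97023871e-01,
         7.55586869e-02],
       [ 9.99999526e-01,  8.62030777e-04, -4.52310825e-04,
         7.42030585e-04],
       [ 0.00000000e+00,  0.00000000e+00,  0.00000000e+00,
         1.00000000e+00]])}
0.15
```

View pics/side0.png

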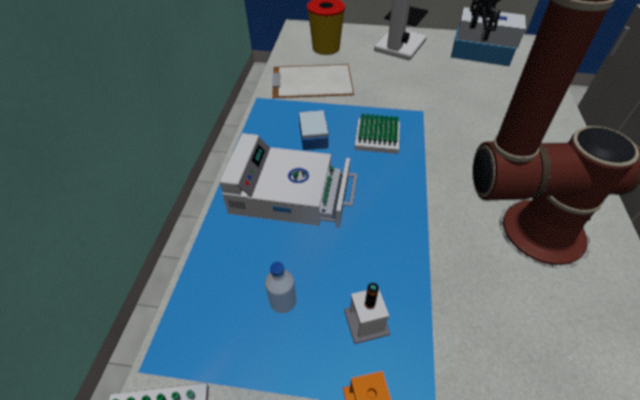

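View pics/top0.png

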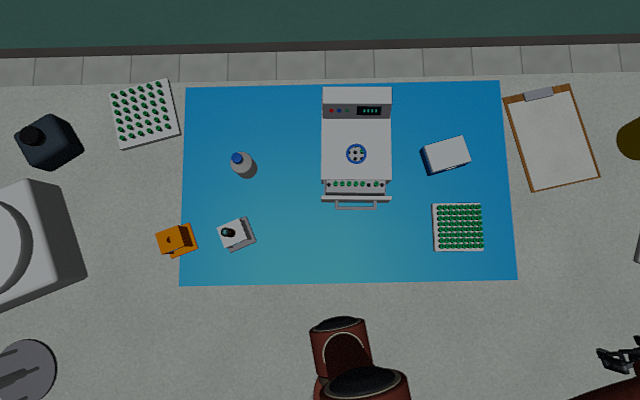

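View pics/wrist0.png

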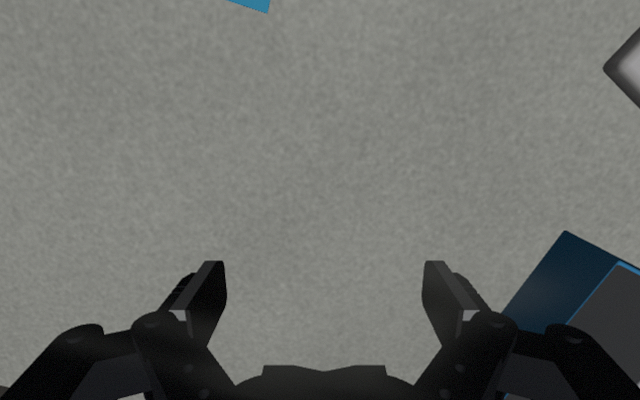

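```bash
cat > h.py <<'E'
import numpy as np, cv2
from plant import manip, vision, job
from scipy.spatial.transform import Rotation as R
def q2R(q): return R.from_quat([q[1],q[2],q[3],q[0]]).as_matrix()
def cam(name,st=None):
    c=vision.get_calibration(name);K=c['camera_matrix']
    if name=='wrist':
        st=st or manip.state(); T=np.eye(4);T[:3,:3]=q2R(st['tool_rot']);T[:3,3]=st['tool_pos'];T=T@c['mount'];return K,T[:3,:3],T[:3,3]
    return K,q2R(c['orientation']),np.array(c['origin'])
def ray(C,uv):
    K,Rm,o=C
    d=np.array([(uv[0]-K[0,2])/K[0,0],-(uv[1]-K[1,2])/K[1,1],-1]);d=Rm@d
    return o,d/np.linalg.norm(d)
def proj(C,p):
    K,Rm,o=C;q=Rm.T@(np.array(p)-o)
    return np.array([K[0,2]+K[0,0]*q[0]/-q[2],K[1,2]-K[1,1]*q[1]/-q[2]])
def atz(C,uv,z):
    o,d=ray(C,uv);return o+d*(z-o[2])/d[2]
def tri(obs):
    A=np.zeros((3,3));b=np.zeros(3);
    for C,uv in obs:
        o,d=ray(C,uv);P=np.eye(3)-np.outer(d,d);A+=P;b+=P@o
    p=np.linalg.solve(A,b)
    return p,[np.round(proj(C,p)-uv,1) for C,uv in obs]
E
python3 - <<'E'
from h import *
for n in ["side","top"]:
    for l in ["handle","warmer","hood","boss","probe","stand"]:
        r=vision.spot_in(n,l); print(n,l,[(round(x['score'],2),np.round(x['extent']).tolist()) for x in r[:4]])
print(manip.state()['time'])
E
```

```text
side handle [(0.71, [324.0, 193.0, 66.0, 69.0])]
side warmer [(0.94, [289.0, 179.0, 135.0, 91.0])]
side hood []
side boss []
side probe [(0.64, [370.0, 295.0, 10.0, 22.0])]
side stand [(0.88, [368.0, 316.0, 49.0, 51.0]), (0.84, [366.0, 384.0, 48.0, 29.0])]
top handle [(0.57, [356.0, 179.0, 69.0, 64.0])]
top warmer [(0.62, [356.0, 149.0, 66.0, 124.0])]
top hood [(0.77, [356.0, 152.0, 69.0, 62.0])]
top boss [(0.25, [356.0, 147.0, 69.0, 124.0])]
top probe [(0.55, [228.0, 233.0, 15.0, 8.0])]
top stand [(0.84, [236.0, 236.0, 40.0, 36.0]), (0.77, [178.0, 241.0, 42.0, 34.0])]
0.75
```

Run:
```python
import cv2,numpy as np
t=cv2.imread('pics/top0.png');s=cv2.imread('pics/side0.png')
def crop(im,x,y,w,h,f): return cv2.resize(im[y:y+h,x:x+w],None,fx=f,fy=f,interpolation=cv2.INTER_CUBIC)
cv2.imwrite('pics/tz1.png',crop(t,310,80,100,140,4))
cv2.imwrite('pics/sz1.png',crop(s,215,125,150,110,5))
a=crop(t,205,205,60,60,6);b=crop(s,340,275,60,70,6)
c=np.zeros((420,720,3),np.uint8);c[:360,:360]=a;c[:420,360:]=b
cv2.imwrite('pics/st1.png',c)
```

```text
(no output)
```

View pics/tz1.png

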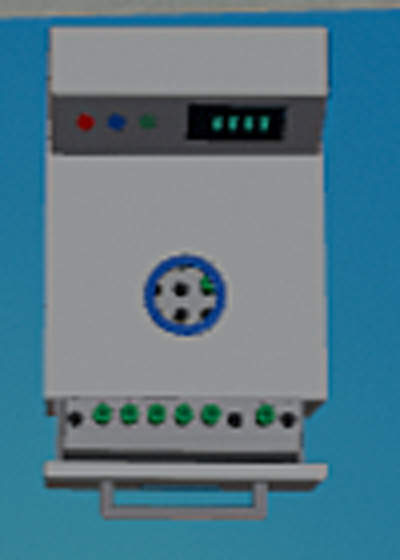

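View pics/sz1.png

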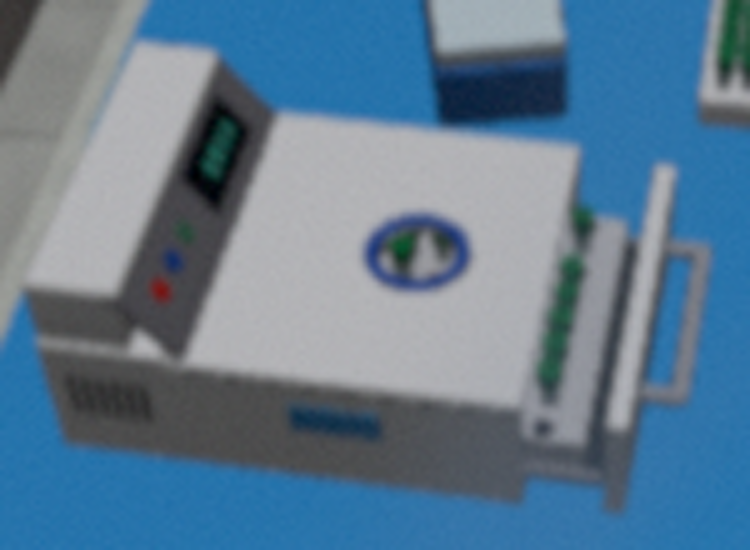

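View pics/st1.png

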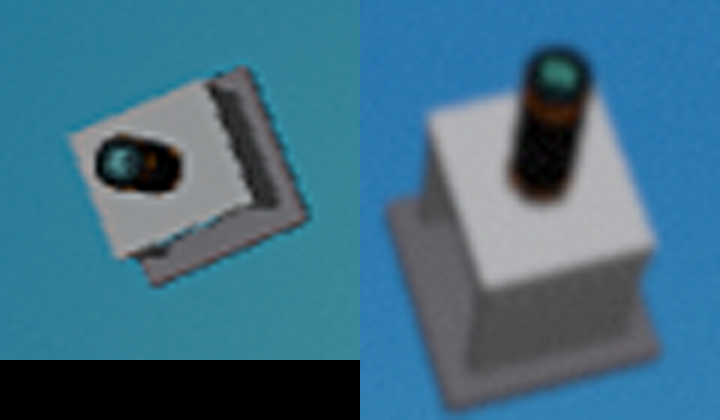

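Run:
```python
from h import *
T=cam('top');S=cam('side')
def p(n,a,b):
    x,r=tri([(T,a),(S,b)]);print(n,x.round(4),r);
p('port',(356.0,153.6),(298.3,175.3))
p('hR',(376.2,208.4),(354.8,174.2))
p('hL',(336.6,208.4),(351.6,204.4))
p('probe top',(224.8,231.6),(373,287.3))
print(atz(T,(356.0,153.6),.091),atz(S,(298.3,175.3),.091))
print('h',atz(T,(376.2,208.4),.062),atz(T,(336.6,208.4),.062))
print('probe',atz(T,(224.8,231.6),.166),atz(S,(373,287.3),.166))
# hood front corners, back corners of casing top z
for uv in [(310+45/4,80+400/4),(310+328/4,80+400/4),(310+50/4,80+154/4),(310+322/4,80+154/4)]: print('hood',atz(T,uv,.091))
for uv in [(310+45/4,80+466/4),(310+327/4,80+466/4)]: print('panel',atz(T,uv,.085))
#stand plate corners
for uv in [(68,133),(207,80),(253,205),(120,258)]: print('plate',atz(T,(205+uv[0]/6,205+uv[1]/6),.09))
```

```text
port [ 0.6784 -0.0322  0.0912] [array([-0. , -0.1]), array([0.1, 0. ])]
hR [ 0.5242 -0.0877  0.0605] [array([ 0. , -0.6]), array([0.6, 0.1])]
hL [0.5247 0.0264 0.0606] [array([-0.,  0.]), array([-0., -0.])]
probe top [0.46   0.3224 0.164 ] [array([ 0. , -0.1]), array([0.2, 0. ])]
[ 0.67803579 -0.03221875  0.091     ] [ 0.67882445 -0.03247482  0.091     ]
h [ 0.52221617 -0.08734349  0.062     ] [0.52457493 0.0264789  0.062     ]
probe [0.45957691 0.32198181 0.166     ] [0.46040613 0.32351795 0.166     ]
hood [0.60345684 0.06881654 0.091     ]
hood [ 0.59913969 -0.13155867  0.091     ]
hood [0.78476055 0.06162574 0.091     ]
hood [ 0.78014722 -0.13561776  0.091     ]
panel [0.55703081 0.0697939  0.085     ]
panel [ 0.55282874 -0.12968273  0.085     ]
plate [0.47604235 0.36501901 0.09      ]
plate [0.4994442  0.30032776 0.09      ]
plate [0.44099666 0.2782752  0.09      ]
plate [0.41788492 0.339721   0.09      ]
```

Run:
```python
from h import *
s=manip.state();print(q2R(s['tool_rot']).round(3),s['time'])
T=cam('top')
print([ (n,atz(T,uv,z).round(3)) for n,uv,z in [('tray',(458,227),.05),('box',(446,154),.066),('bottle',(240,160),.15)]])
```

```text
[[ 0.     0.958  0.286]
 [-0.     0.286 -0.958]
 [-1.    -0.     0.   ]] 0.75
[('tray', array([ 0.465, -0.322,  0.05 ])), ('box', array([ 0.677, -0.297,  0.066])), ('bottle', array([0.653, 0.288, 0.15 ]))]
```

>>> servo_tool --twist '[[0,0,-0.039],[0,0,-0.039],[0,0,-0.039],[0,0,-0.039],[0,0,-0.039],[0,0,-0.039],[0,0,-0.039],[0,0,-0.04]]' --xyz '[[2.2,4.4,0],[2.2,4.4,0],[2.2,4.4,0],[2.2,4.4,0],[2.2,4.4,0],[2.2,4.4,0],[2.2,4.4,0],[2.2,4.4,0]]' --fingers '[0,0,0,0,0,0,0,0]'

```text
time: 1.75
tool_pos: [0.3551, -0.2455, 0.2316]
tool_rot: [0.494, 0.506, 0.493, -0.506]
contact_force: [0.2, -0.9, 0.2]
gripper_width: -0.002
```

>>> servo_tool --twist '[[0,0,0],[0,0,0],[0,0,0],[0,0,0],[0,0,0],[0,0,0],[0,0,0]]' --xyz '[[2.2,4.4,0],[2.2,4.4,0],[2.2,4.4,-2],[2.2,4.4,-3],[2,4.1,-3],[0,0,-2],[0,0,0]]' --fingers '[0,0,0,0,0,0,0]'

```text
time: 2.62
tool_pos: [0.4613, -0.0291, 0.1294]
tool_rot: [-0.493, -0.505, -0.496, 0.506]
contact_force: [-1.0, -0.6, -0.2]
gripper_width: -0.0
```

Run:
```python
from h import *
s=manip.state();print(q2R(s['tool_rot']).round(3),s['tool_pos'])
C=cam('wrist');im=vision.grab_frame('wrist').copy();h=[proj(C,p) for p in [(.5235,-.03,.062),(.6784,-.0322,.091)]];print(h)
cv2.imwrite('pics/w1.png',im[:,:,::-1])
```

```text
[[-0.004  1.    -0.022]
 [ 0.001 -0.022 -1.   ]
 [-1.    -0.004 -0.001]] [ 0.46127326 -0.02910464  0.12943718]
[array([321.66541135, 119.08124776]), array([ 317.03633966, -288.28990708])]
```

View pics/w1.png

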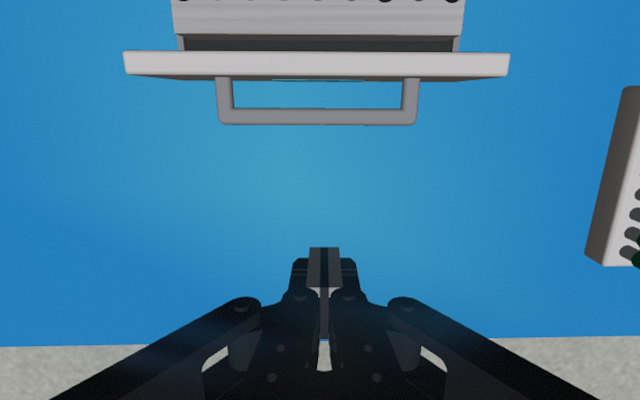

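>>> servo_tool --twist '[[0,0,0],[0,0,0],[0,0,0],[0,0,0],[0,0,0],[0,0,0]]' --xyz '[[0,0,-4.2],[0,0,-4.2],[2,0,0],[1.5,0,0],[1,0,0],[1,0,0]]' --fingers '[0,0,0,0,0,0]'

```text
time: 3.42
tool_pos: [0.5186, -0.0303, 0.0483]
tool_rot: [0.494, 0.506, 0.494, -0.506]
contact_force: [-1.8, -0.2, 0.9]
gripper_width: 0.001
```

>>> servo_tool --twist '[[0,0,0],[0,0,0],[0,0,0],[0,0,0]]' --xyz '[[1,0,0],[1,0,0],[0.5,0,0],[0,0,0]]' --fingers '[0,0,0,0]'

```text
time: 3.92
tool_pos: [0.543, -0.0298, 0.0473]
tool_rot: [0.494, 0.506, 0.494, -0.506]
contact_force: [-0.0, -0.7, -0.5]
gripper_width: -0.001
```

Run:
```python
from h import *
for n in ['wrist','top']:
  im=vision.grab_frame(n)
  if n=='top': im=cv2.resize(im[80:220,310:410],None,fx=4,fy=4,interpolation=cv2.INTER_CUBIC)
  cv2.imwrite(f'pics/{n}2.png',im[:,:,::-1])
```

```text
(no output)
```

View pics/wrist2.png

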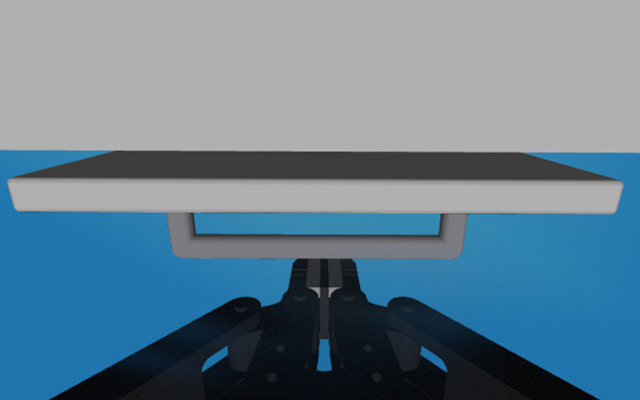

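View pics/top2.png

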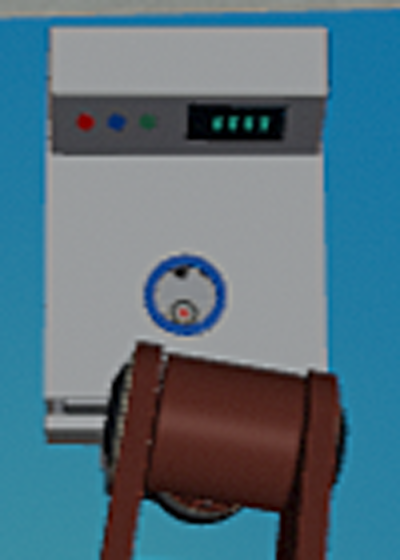

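>>> servo_tool --twist '[[0,0,0],[0,0,0],[0,0,0],[0,0,0]]' --xyz '[[0.5,0,0],[0.4,0,0],[0.4,0,0],[0,0,0]]' --fingers '[0,0,0,0]'

```text
time: 4.53
tool_pos: [0.5535, -0.0299, 0.0467]
tool_rot: [-0.493, -0.504, -0.496, 0.507]
contact_force: [-9.2, -0.7, 5.9]
gripper_width: 0.0
```

Run:
```python
from h import *
for n in ['wrist','top']:
  im=vision.grab_frame(n)
  if n=='top': im=cv2.resize(im[80:220,310:410],None,fx=4,fy=4,interpolation=cv2.INTER_CUBIC)
  cv2.imwrite(f'pics/{n}3.png',im[:,:,::-1])
print(atz(cam('top'),(310+183/4,80+312/4),.076))
```

```text
[ 0.66858603 -0.03230557  0.076     ]
```

View pics/wrist3.png

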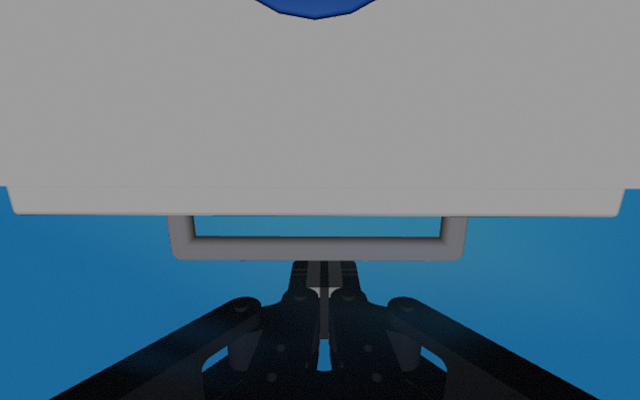

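View pics/top3.png

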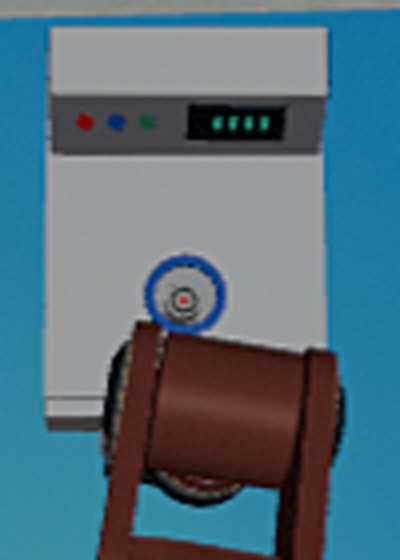

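>>> servo_tool --twist '[[0,0,0],[0,0,0],[0,0,0],[0,0,0],[0,0,0]]' --xyz '[[0,0,0],[-2,0,0],[-4,0,2],[-2,2,6],[0,3,5]]' --fingers '[0,0,0,0,1]'

```text
time: 5.25
tool_pos: [0.476, 0.0191, 0.1752]
tool_rot: [0.494, 0.507, 0.493, -0.506]
contact_force: [1.3, -0.2, -0.2]
gripper_width: 0.202
```

Run:
```python
from h import *
s=manip.state();print(s['tool_pos'],s['contact_force'])
C=cam('wrist',s)
for n in ['wrist','top']:
  im=vision.grab_frame(n)
  if n=='top': im=cv2.resize(im[80:220,310:410],None,fx=4,fy=4,interpolation=cv2.INTER_CUBIC)
  cv2.imwrite(f'pics/{n}4.png',im[:,:,::-1])
print(proj(C,(.6784,-.0322,.091)),proj(C,(.6784,-.0322,.076)))
print(atz(cam('top'),(310+184/4,80+299/4),.076))
```

```text
[0.47604454 0.01905799 0.17521346] [ 1.25853752 -0.23296228 -0.19799132]
[ 408.8662977  -155.83184931] [ 402.54102862 -137.1095928 ]
[ 0.67821641 -0.03334564  0.076     ]
```

View pics/wrist4.png

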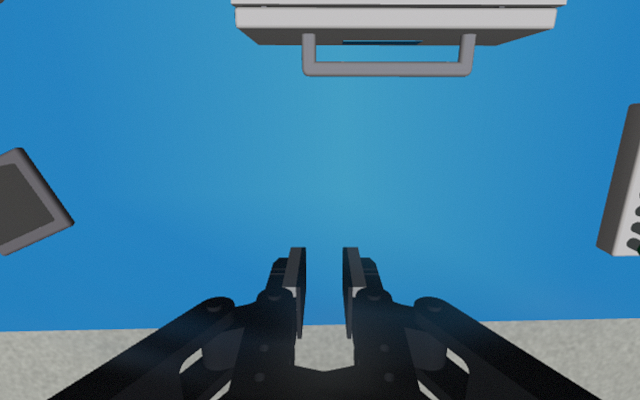

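View pics/top4.png

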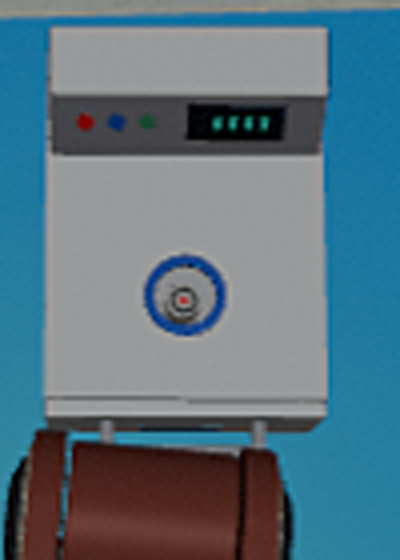

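>>> servo_tool --twist '[[0,0,0],[0,0,0],[0,0,0],[0,0,0],[0,0,0],[0,0,0],[0,0,0],[0,0,0]]' --xyz '[[0,0,4],[-1,4,4],[-1,5,1.5],[-1,5,0],[-1,5,0],[-1,5,0],[-1,5,0],[0,1,0]]' --fingers '[1,1,1,1,1,1,1,1]'

```text
time: 6.35
tool_pos: [0.4161, 0.3213, 0.2682]
tool_rot: [0.495, 0.505, 0.495, -0.505]
contact_force: [0.2, 0.6, 0.0]
gripper_width: 1.001
```

>>> servo_tool --twist '[[0,0,0],[0,0,0]]' --xyz '[[0,0,0],[0,0,0]]' --fingers '[1,1]'

```text
time: 6.6
tool_pos: [0.4172, 0.3179, 0.2686]
tool_rot: [-0.494, -0.506, -0.494, 0.506]
contact_force: [-0.7, 0.5, 0.1]
gripper_width: 0.998
```

Run:
```python
from h import *
s=manip.state();print(s['tool_pos'],s['contact_force'],s['time'])
C=cam('wrist',s)
im=vision.grab_frame('wrist'); cv2.imwrite(f'pics/wrist5.png',im[:,:,::-1])
print(proj(C,(.46,.3224,.166)),proj(C,(.46,.3224,.09)))
```

```text
[0.41724904 0.3178943  0.26861621] [-0.67820222  0.47967826  0.0942434 ] 6.6
[314.83420199 144.13204709] [316.78977155 133.12926155]
```

View pics/wrist5.png

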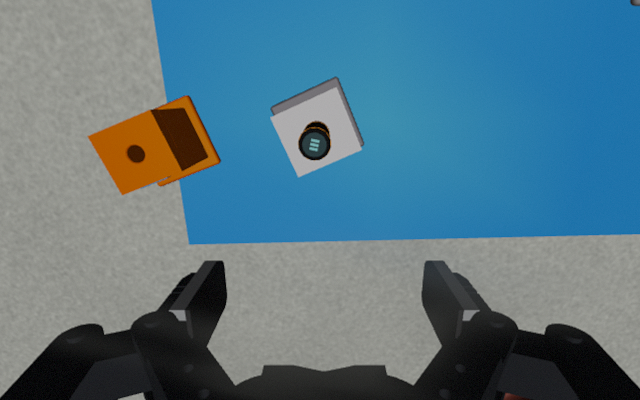

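>>> servo_tool --twist '[[0,0,0],[0,0,0],[0,0,0],[0,0,0],[0,0,0],[0,0,0],[0,0,0]]' --xyz '[[2.2,0.2,-1],[2.1,0.25,-3],[0,0,-4],[0,0,-4],[0,0,-3],[0,0,-0.9],[0,0,0]]' --fingers '[1,1,1,1,1,1,1]'

```text
time: 7.52
tool_pos: [0.4601, 0.3229, 0.1101]
tool_rot: [-0.494, -0.506, -0.494, 0.506]
contact_force: [-0.2, 0.8, 1.1]
gripper_width: 0.997
```

Run:
```python
from h import *
s=manip.state();print(s['tool_pos'],s['contact_force'],s['time'])
im=vision.grab_frame('wrist'); cv2.imwrite(f'pics/wrist6.png',im[:,:,::-1])
```

```text
[0.46010718 0.32286802 0.11008122] [-0.16731949  0.81093776  1.13886115] 7.525
```

View pics/wrist6.png

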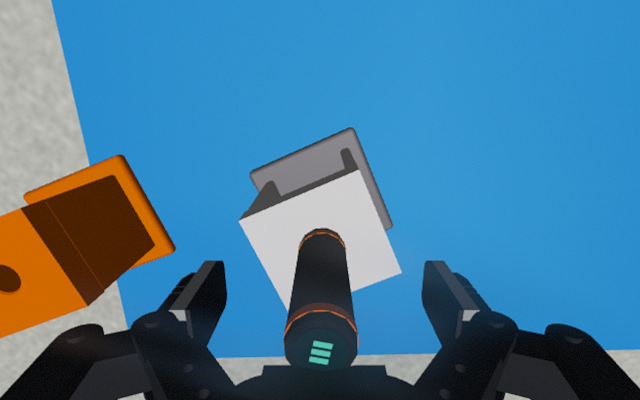

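>>> servo_tool --twist '[[0,0,0],[0,0,0],[0,0,0],[0,0,0],[0,0,0],[0,0,0],[0,0,0],[0,0,0]]' --xyz '[[0,0,0],[0,0,0],[0,0,0],[0,0,0],[0,0,0],[0,0,0],[0,0,0],[0,0,0]]' --fingers '[0,0,0,0,0,0,0,0]'

```text
time: 8.57
tool_pos: [0.46, 0.3237, 0.1104]
tool_rot: [0.494, 0.506, 0.494, -0.505]
contact_force: [-1.1, 0.2, 5.5]
gripper_width: 0.264
```

Run:
```python
from h import *
s=manip.state();print(s['tool_pos'],s['contact_force'],s['time'])
im=vision.grab_frame('wrist'); cv2.imwrite(f'pics/wrist7.png',im[:,:,::-1])
```

```text
[0.46002644 0.32365334 0.11040199] [-1.08882345  0.16696401  5.49513638] 8.575
```

View pics/wrist7.png

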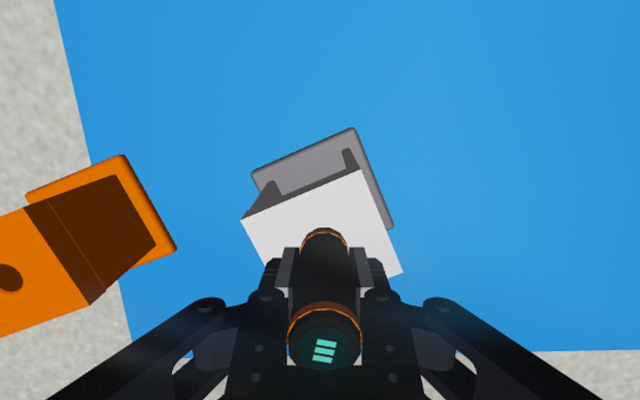

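>>> servo_tool --twist '[[0,0,0],[0,0,0],[0,0,0],[0,0,0],[0,0,0],[0,0,0],[0,0,0],[0,0,0]]' --xyz '[[0,0,1],[0,0,2],[0,0,2.5],[0,0,2.5],[0,0,2.5],[0,0,2.5],[0,0,2],[0,0,0]]' --fingers '[0,0,0,0,0,0,0,0]'

```text
time: 9.62
tool_pos: [0.4605, 0.3237, 0.2625]
tool_rot: [0.495, 0.507, 0.494, -0.504]
contact_force: [0.6, -0.7, -1.1]
gripper_width: 0.263
```

Run:
```python
from h import *
s=manip.state();print(s['tool_pos'],s['contact_force'],s['time'])
for n in ['wrist','side','top']:
  im=vision.grab_frame(n)
  if n=='side': im=cv2.resize(im[210:340,300:440],None,fx=4,fy=4,interpolation=cv2.INTER_CUBIC)
  cv2.imwrite(f'pics/{n}8.png',im[:,:,::-1])
```

```text
[0.46053923 0.32374861 0.26252665] [ 0.55220131 -0.70732358 -1.11752888] 9.625
```

View pics/wrist8.png

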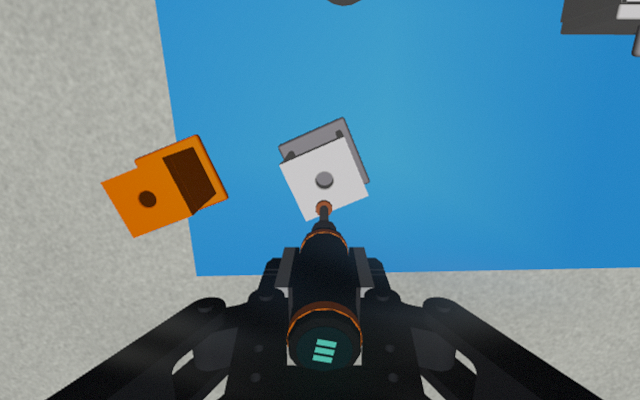

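View pics/side8.png

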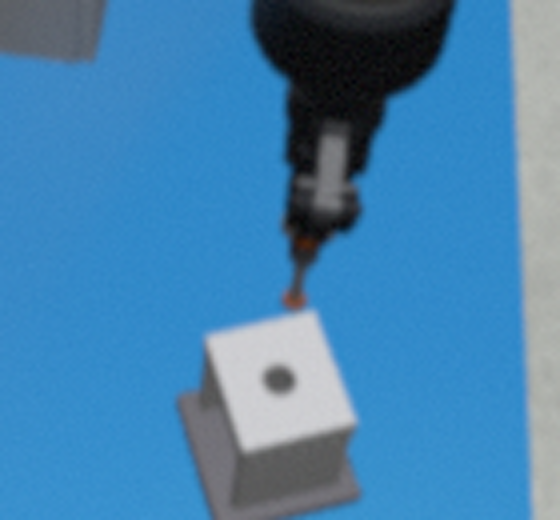

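Run:
```python
from h import *
s=manip.state();print(s['tool_pos'],q2R(s['tool_rot']).round(4).tolist())
C=cam('wrist',s);S=cam('side')
t=s['tool_pos']
for p in [t+[0,0,-.0864],t+[0,0,.0566]]: print(proj(C,p),proj(S,p))
print(tri([(C,(323.5,208)),(S,(373.2,285.2))]))
im=cv2.imread('pics/wrist8.png')[170:400,250:400]
cv2.imwrite('pics/w8z.png',cv2.resize(im,None,fx=2.6,fy=2.6,interpolation=cv2.INTER_CUBIC))
```

```text
[0.45915435 0.32308915 0.25851162] [[-0.002, 0.9997, -0.0232], [-0.0011, -0.0232, -0.9997], [-1.0, -0.002, 0.0012]]
[322.47833975 206.86588113] [373.94298691 285.66500587]
[321.68952296 352.36052686] [381.98477911 243.99481786]
(array([0.45989185, 0.32278201, 0.17405809]), [array([-0.6, -1.3]), array([ 0.5, -0.2])])
```

View pics/w8z.png

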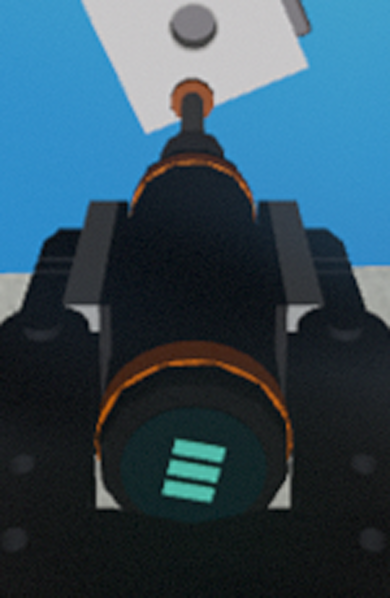

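>>> servo_tool --twist '[[0,0,0],[0,0,0],[0,0,0],[0,0,0],[0,0,0],[0,0,0],[0,0,0],[0,0,0]]' --xyz '[[0,-2,1],[2,-4,0],[3,-4.5,0],[3,-5,0],[3,-5,0],[3,-5,0],[3,-4.5,0],[3,-4,0]]' --fingers '[0,0,0,0,0,0,0,0]'

```text
time: 10.78
tool_pos: [0.6598, -0.0196, 0.2697]
tool_rot: [-0.494, -0.506, -0.494, 0.506]
contact_force: [0.4, -0.2, -1.5]
gripper_width: 0.268
```

>>> servo_tool --twist '[[0,0,0],[0,0,0],[0,0,0],[0,0,0]]' --xyz '[[1.5,-1.2,0],[0.4,-0.4,-2],[0,0,-2],[0,0,0]]' --fingers '[0,0,0,0]'

```text
time: 11.28
tool_pos: [0.6761, -0.0316, 0.2253]
tool_rot: [-0.492, -0.504, -0.497, 0.507]
contact_force: [-0.4, 0.6, -1.6]
gripper_width: 0.266
```

>>> servo_tool --twist '[[0,0,0],[0,0,0]]' --xyz '[[0,0,0],[0,0,0]]' --fingers '[0,0]'

```text
time: 11.52
tool_pos: [0.679, -0.0321, 0.2311]
tool_rot: [0.495, 0.506, 0.494, -0.505]
contact_force: [0.4, -0.5, -1.7]
gripper_width: 0.265
```

```bash
cat > look.py <<'E'
import sys
from h import *
k=sys.argv[1]
s=manip.state();print(s['tool_pos'],q2R(s['tool_rot']).round(4).tolist(),s['contact_force'],s['time'])
for n in ['wrist','side','top']:
  im=vision.grab_frame(n)
  if n=='side': im=im[100:230,220:380]
  if n=='top': im=im[80:220,300:420]
  if n=='wrist': im=im[100:400,200:450]
  f=5 if n=='side' else 4 if n=='top' else 2
  im=cv2.resize(im,None,fx=f,fy=f,interpolation=cv2.INTER_CUBIC)
  cv2.imwrite(f'pics/{n}{k}.png',im[:,:,::-1])
C=cam('wrist',s)
t=s['tool_pos']-[0,0,.0864]
print('tip pred',t,'px wrist',proj(C,t),'spot px wrist',proj(C,(.678,-.033,.076)),'tip side',proj(cam('side'),t))
E
python3 look.py 9
```

```text
[ 0.67903944 -0.03210723  0.23111465] [[0.0019, 0.9997, -0.0224], [-0.0003, -0.0224, -0.9997], [-1.0, 0.0019, 0.0003]] [ 0.43685138 -0.47652441 -1.70074523] 11.525
tip pred [ 0.67903944 -0.03210723  0.14471465] px wrist [322.58995249 207.30994245] spot px wrist [323.7728369  184.74830128] tip side [297.12258101 161.1175104 ]
```

View pics/wrist9.png

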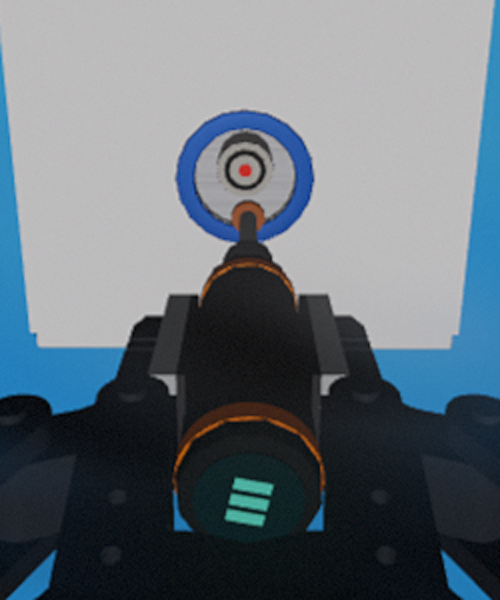

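View pics/side9.png

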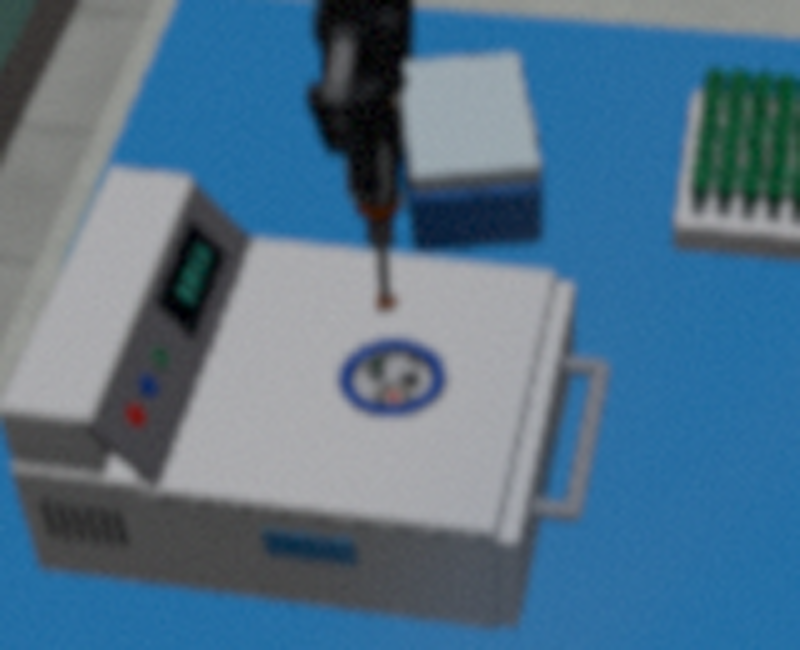

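>>> servo_tool --twist '[[0,0,0],[0,0,0],[0,0,0],[0,0,0],[0,0,0],[0,0,0],[0,0,0],[0,0,0]]' --xyz '[[-0.1,0.1,0],[0,0,-1],[0,0,-1.5],[0,0,-1.5],[0,0,-1.5],[0,0,-0.5],[0,0,0],[0,0,0]]' --fingers '[0,0,0,0,0,0,0,0]'

```text
time: 12.68
tool_pos: [0.6783, -0.0317, 0.1707]
tool_rot: [0.495, 0.506, 0.494, -0.505]
contact_force: [0.2, 0.3, 0.3]
gripper_width: 0.265
```

```bash
python3 look.py 10
```

```text
[ 0.67828006 -0.03165104  0.17073495] [[0.0015, 0.9997, -0.0231], [-0.0002, -0.0231, -0.9997], [-1.0, 0.0015, 0.0002]] [0.15573623 0.34471253 0.28571714] 12.675
tip pred [ 0.67828006 -0.03165104  0.08433495] px wrist [322.59582555 207.2645103 ] spot px wrist [324.45642933 204.04782636] tip side [298.56766644 177.2263079 ]
```

View pics/wrist10.png

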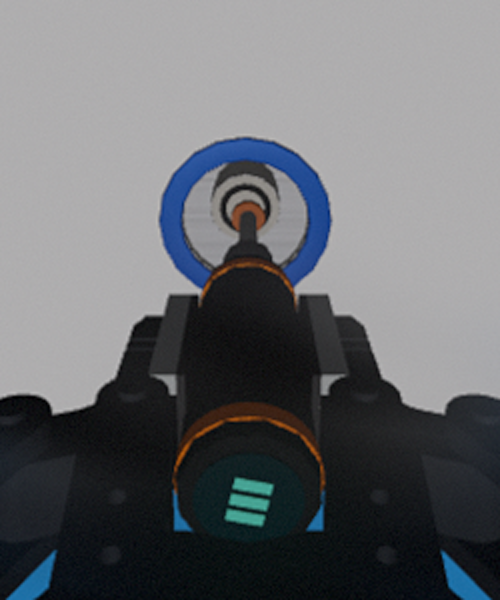

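View pics/side10.png

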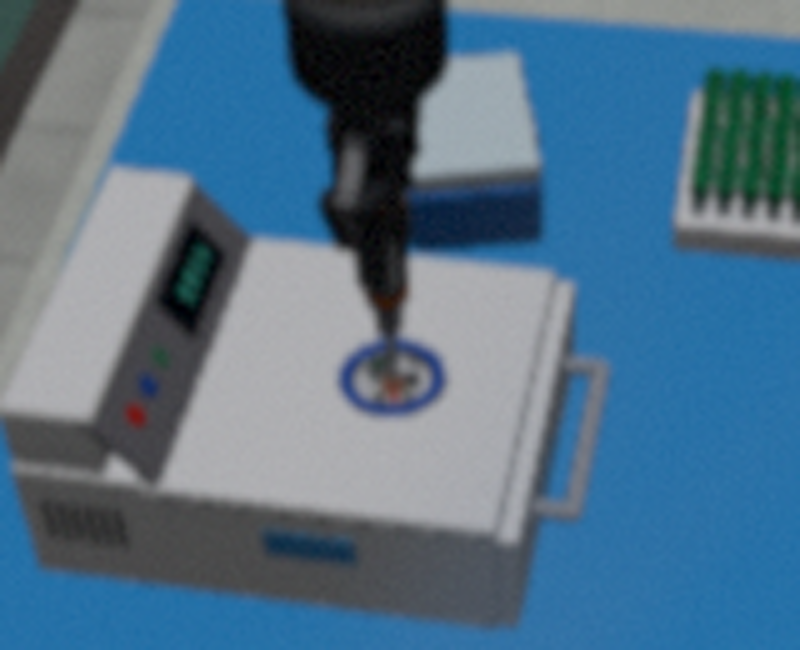

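>>> servo_tool --twist '[[0,0,0],[0,0,0],[0,0,0],[0,0,0],[0,0,0],[0,0,0]]' --xyz '[[0,0,-0.5],[0,0,-0.5],[0,0,-0.2],[0,0,0],[0,0,0],[0,0,0]]' --fingers '[0,0,0,0,0,0]'

```text
time: 13.58
tool_pos: [0.6779, -0.0316, 0.1582]
tool_rot: [0.494, 0.506, 0.494, -0.506]
contact_force: [0.7, 0.4, 0.4]
gripper_width: 0.268
```

```bash
python3 look.py 11
python3 - <<'E'
from h import *
f=[]
for i in range(6): vision.grab_frame('wrist'); s=manip.state(); f.append(np.r_[s['contact_force'],s['tool_pos'][2]*1000])
print(np.round(f,2))
im=vision.grab_frame('wrist')[150:260,260:390]
cv2.imwrite('pics/w11z.png',cv2.resize(im,None,fx=5,fy=5,interpolation=cv2.INTER_CUBIC)[:,:,::-1])
E
```

```text
[ 0.67792583 -0.03159378  0.15818858] [[0.0005, 0.9997, -0.0232], [-0.0001, -0.0232, -0.9997], [-1.0, 0.0005, 0.0001]] [0.7275963  0.39190283 0.38679967] 13.575
tip pred [ 0.67792583 -0.03159378  0.07178858] px wrist [322.61430339 207.15714968] spot px wrist [324.59616653 208.89166499] tip side [298.92458737 180.40182574]
[[ 4.9000e-01 -3.5000e-01  9.7000e-01  1.5799e+02]
 [ 1.2800e+00 -2.2000e-01  4.8000e-01  1.5796e+02]
 [ 5.5000e-01  3.0000e-02  4.6000e-01  1.5794e+02]
 [ 6.3000e-01  1.3200e+00  1.0100e+00  1.5797e+02]
 [ 5.5000e-01  3.9000e-01  1.4700e+00  1.5792e+02]
 [-0.0000e+00 -3.0000e-01  9.3000e-01  1.5790e+02]]
```

View pics/w11z.png

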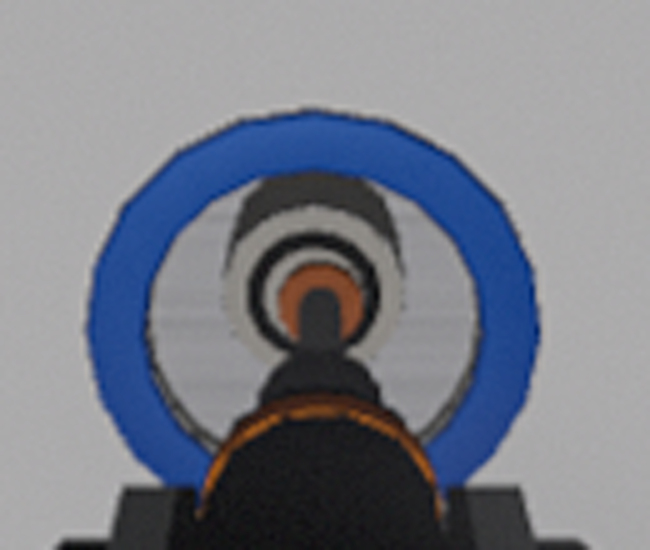

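View pics/side11.png

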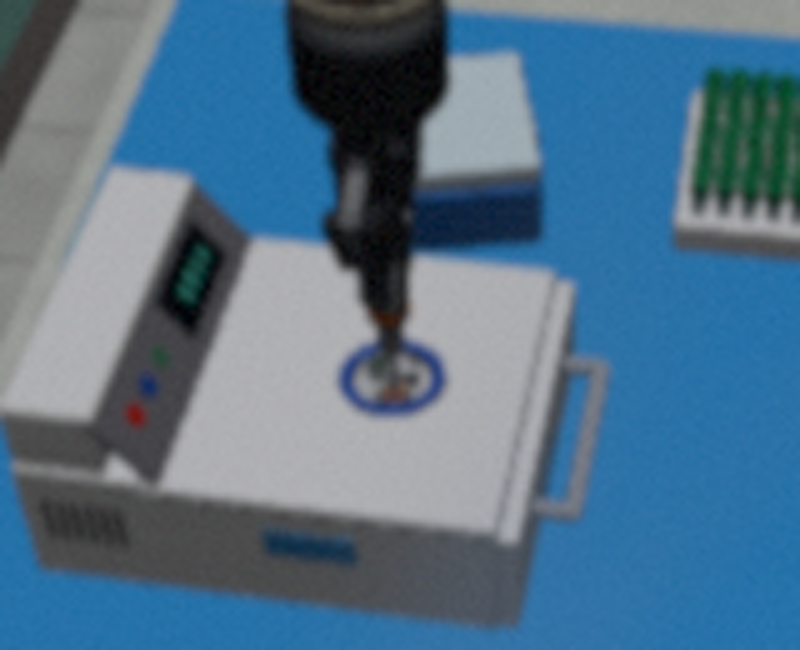

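Run:
```python
import cv2,numpy as np
from h import *
a=[cv2.resize(cv2.imread(f'pics/wrist{k}.png')[170:330,170:320],None,fx=2.6,fy=3.2,interpolation=cv2.INTER_CUBIC) for k in (9,11)]
cv2.imwrite('pics/cmp.png',np.hstack(a))
s=manip.state();C=cam('wrist',s)
for d in [.0864,.0834,.0804,.0774]: print(d,proj(C,s['tool_pos']-[0,0,d]))
```

```text
0.0864 [322.62104548 207.1193732 ]
0.0834 [322.61046292 208.45329204]
0.0804 [322.59962274 209.81968511]
0.0774 [322.5885154  211.21975289]
```

View pics/cmp.png

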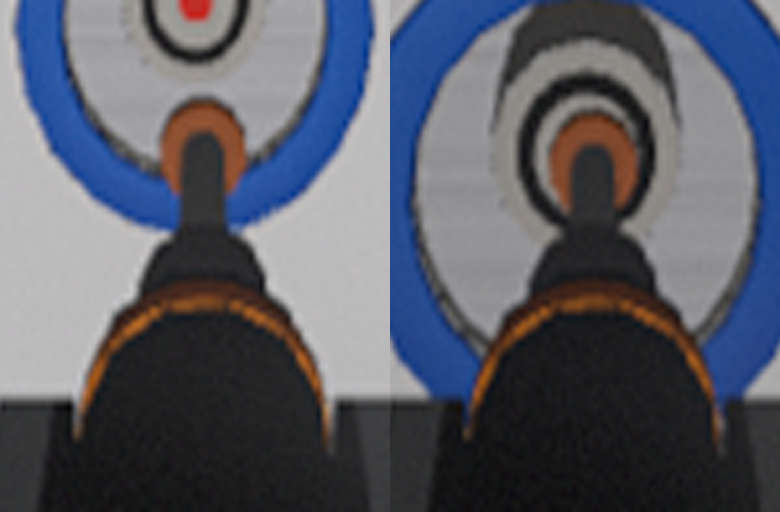

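>>> servo_tool --twist '[[0,0,0],[0,0,0],[0,0,0],[0,0,0],[0,0,0],[0,0,0],[0,0,0],[0,0,0]]' --xyz '[[0,0,-0.15],[0,0,0],[0,0,0],[0,0,0],[0,0,0],[0,0,0],[0,0,0],[0,0,0]]' --fingers '[0,0,0,0,0,0,0,0]'

```text
time: 15.08
tool_pos: [0.6778, -0.0316, 0.1564]
tool_rot: [0.494, 0.506, 0.494, -0.506]
contact_force: [0.4, 0.6, 1.3]
gripper_width: 0.27
```

```bash
python3 look.py 12
python3 - <<'E'
import cv2,numpy as np
from h import *
a=[cv2.resize(cv2.imread(f'pics/wrist{k}.png')[170:330,170:320],None,fx=2.6,fy=3.2,interpolation=cv2.INTER_CUBIC) for k in (9,12)]
cv2.imwrite('pics/cmp2.png',np.hstack(a))
f=[]
for i in range(6): vision.grab_frame('wrist'); s=manip.state(); f.append(np.r_[s['contact_force'],s['tool_pos']*1000])
print(np.mean(f,0).round(2))
E
```

```text
[ 0.67778247 -0.03155953  0.15635962] [[0.0001, 0.9997, -0.0232], [0.0, -0.0232, -0.9997], [-1.0, 0.0001, -0.0]] [0.36935812 0.64823076 1.30336532] 15.075
tip pred [ 0.67778247 -0.03155953  0.06995962] px wrist [322.62363022 207.10346245] spot px wrist [324.65774304 209.48076432] tip side [299.00679627 180.87000306]
[ 9.8000e-01 -4.1000e-01  1.5500e+00  6.7778e+02 -3.1580e+01  1.5637e+02]
```

View pics/cmp2.png

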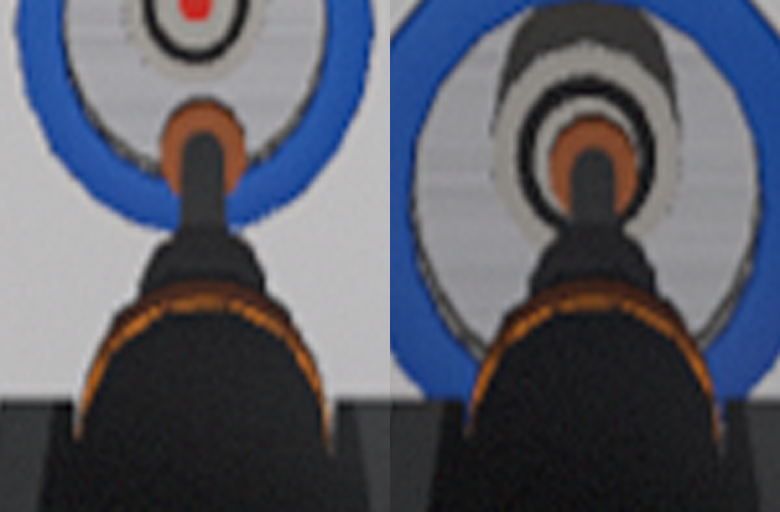

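View pics/side12.png

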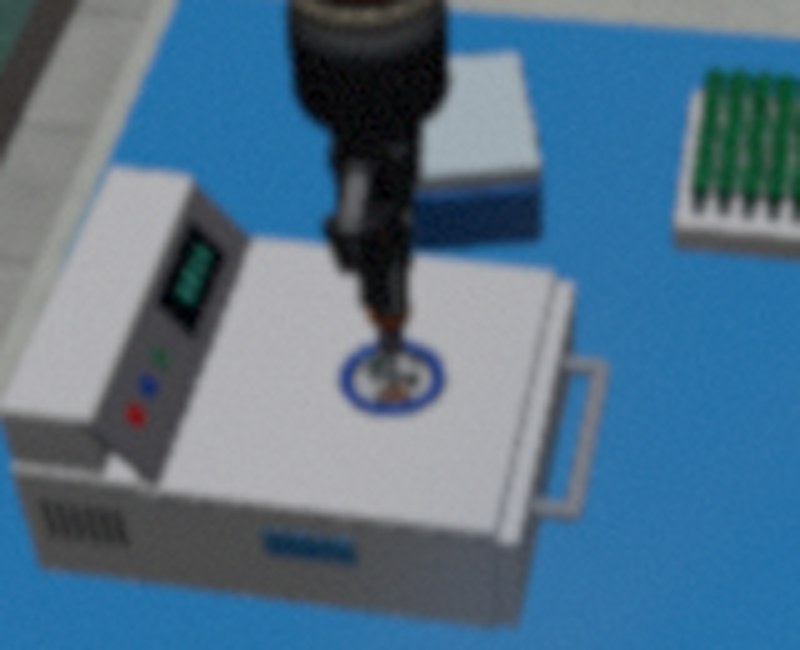

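```bash
python3 -c "
from plant import job;print(job.job_done())"
```

```text
the job is handed in; nothing more can be done
None
```

I pushed the drawer home at about 0.08 m/s or less until it seated. Then I lifted the probe out of its stand, took it upright through the port and pressed its tip on the marked spot. The job was handed in at about 15.5 s with the probe still held there; no verdict was reported.

Last checks:
- **Drawer:** seated at its stop with about 9 N. It stayed shut after I backed off, and the spot measured right under the port.
- **Probe position:** the tip face is about 1 mm from the spot's centre, and the tool is vertical to within about 0.1°. In the pictures the probe is clear of the hood, and the handle had not slipped in the grip.
- **Spring travel:** the arm's position and the wrist picture both give about 6 mm. The noisy force reading rose by about 3.1 N, which would mean about 8 mm. These disagree slightly, but both are inside the 2 to 10.5 mm limits.
- **Other items:** nothing touched the tube tray, bottle or tip box as far as I could see. I did not measure their positions again at the end.

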